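# Daily check of the laboratory balance

## Robot

A 6-joint arm with a two-finger parallel gripper is mounted at the origin on a cart in front of the work surface, level with it; the furniture and walls round the work are solid. World frame = base frame: x ahead of the robot, y to its left, z up, the work surface at z = 0. Lengths are in mm, angles in rad, forces in N, time in s.
With the tool pointing down it reaches from about 400 to 925 mm from the base axis. Payload 12.5 kg.
Tool frame: the origin (TCP) lies on the centre line of the jaws, within the pads' length; the fingertips stand 8 mm ahead of it and the grasp point (between the pads) lies 11 mm behind it; z points along the fingers, x is the direction in which the jaws open and shut, and the axes are right-handed (so a half turn about z gives the same grasp; the last joint's range is limited). The gripper opens to 95 mm and grips with 3 to 60 N. Pads are 20 mm wide; open, the fingers measure 119 mm over their backs; the gripper's body (75 mm by 180 mm) begins 59 mm behind the grasp point.
Start: joints at [-1.301, 0.491, 1.559, -0, 1.092, -0.106], TCP at [229.409, -581.393, 222.661] pointing down, gripper open.
Joint ranges: [-3.1, 3.1], [-0.84, 2.19], [0.05, 2.79], [-1.13, 4.28], [0.06, 2.93], [-2.69, 2.69]. Speed limits (rad/s): [2.22, 2.22, 2.79, 3.14, 3.14, 3.14].

## Interface

Orientations are given as [roll, pitch, yaw] about the fixed x, y, z axes, in that order (R = Rz(yaw) Ry(pitch) Rx(roll)).
In Python, from cell import env gives the robot as it stands. The module is installed in compiled form; this text tells all that it offers.
- The arm moves only by the tool send_rows, never from a script. Its argument "moves" is a list that holds one entry, the list of rows, each a list of 6 numbers: the shift along the tool's x, y, z as a fraction of full scale, then the turn, a rotation vector about the tool's x, y, z as a fraction of full scale. A call has 1 to 12 rows; each row is the pose to reach, as a shift and turn from the pose commanded when the call began, along the tool's axes at that moment; what a row does not reach only later rows make up. Full scale, the value 1, is 0.3 m for a shift and 90 degrees for a turn. A row lasts 1/12 s, in which the tool goes at most 41.7 mm and 7.16 degrees, less where a joint would pass 70% of its speed; a pose out of reach is approached as far as the arm can. A call with a number of a shift or a turn outside -1 to 1 is refused whole. A call with a gripper value outside its range is refused whole. "grip" is the gripper's target within -1 to 1 (shut at 1, half-way at 0, fully open at -1), set as the call begins (left out, the last holds). The fingers move at their own pace and stop on an object; the grip force is fixed at half the most. Time passes only in rows, so rows that repeat a pose let the fingers close. It gives the time, the measured TCP pose, the force and the opening at its end, in the units of the state.
- env.state(): the state, without advancing time (a new reading comes with each control period).
- env.read_camera(name): name is "scene" or "top" or "wrist"; returns a dict with "image" (420x560x3 uint8, red, green, blue), "mtx" (3x3 intrinsics, pixels), "T" (4x4, takes a point from camera to world coordinates); the wrist camera has in their place "mount" (4x4, takes a point from camera to tool coordinates, whose origin is the TCP and whose axes are the tool frame's). Camera axes: x right, y up, looking along -z (the intrinsics and any distortion apply to the point x, -y, -z); pixel columns grow to the right and rows downward; lengths in mm; the calibration is good to about 2 mm. A picture is of the moment at which its call begins: read the wrist's pose just before it. There is no depth.
- env.job_done(): hands the job in, once; it reports no verdict.
Trained networks look in the newest picture that a camera, given by its name, has taken for a name from the list of things; names that differ only in an ending like _2 or _b are one class to them, and where a whole thing is asked for, a point or a joint stands for the part that bears it (a point fixed in the world has none). Each returns a list of dicts, best first, with "confidence" (0 to 1); they miss things now and then, are a little off and sometimes report something else, mostly with a low value. They report only what shows in the picture. A call takes as long as a camera call. They do not tell look-alikes from the thing itself.
- env.look_for(camera, thing): "xy" ([column, row] in pixels, amid what is visible of it).
- env.outline_of(camera, thing): "region" (420x560 bool, what is visible of it) and "xy" ([column, row] in pixels, amid what is visible of it).
The state is a dict: "t": time; "joints": joint angles; "qvel": joint speeds; "tau": joint torques, N m; "eef_pos": TCP position; "tcp_rot": TCP orientation; "ft_force": force on the tool from outside, world axes, zero at the start; "moment": the same for the moment, N m; "opening": opening from 0.0 (shut) to 1.0 (fully open).
Only numpy, scipy, OpenCV 4.12 (cv2) and the standard library are available. Lean on these libraries where they do the work, as an engineer would, in place of code of your own. Each camera call takes 0.05 s, during which the arm holds its last target. There are 200 camera calls.

## Task

Do the daily check of the balance: lift the smoked cover off its pan and set it down, knob up, on the free worktop beside the balance. With the pan bare, press the green zero key fully down and let it come back up, then set the largest of the three weights upright in the middle of the pan. Set things down, do not drop them; do not press the red key, and leave the two smaller weights standing where they are.

Things in the scene. Friction and masses are not known exactly. Their poses are not given: they have to be found in the camera images.
- balance: light grey balance fast on the worktop, 240 mm deep (x), 180 wide (y). Origin: centre of its footprint; x from the console in front (robot's side) to the back, z up. Rear deck 62 mm high, with the pan's axis at x = +45 mm, y = 0 and under the pan a 5 mm high round step, radius 60.5 mm, that locates the cover. The console slopes 0.21 rad down to the robot, a blank display between two keys.
- pan_top (a point): centre of the upper face of the round steel pan (110 mm diameter, 4 mm thick), 14 mm above the deck, 76 mm above the worktop; z up. The pan floats on a spring and sinks about 2 mm under 200 g, at most 5 mm.
- zero_key_top (a point): centre of the top face of the green zero key (26 mm along its x, 30 mm along its y, stands 8 mm proud of the console), on the robot's right (-y) side of the console; z points out of the key along its travel, 0.21 rad from vertical toward the robot; the point moves with the key
- zero_key (a joint): travel of the green zero key in m: 0 up, 0.005 fully down; spring, about 1.3 N to start and 5 N at the bottom
- power_key (a joint): travel of the red power key, of the same size and make, on the left (+y) side of the console, 128 mm from the green key; 0 up, 0.005 fully down; it must not be pressed
- cover: loose round cover of smoked clear plastic with a black knob, 133 mm outer diameter, 30 mm high without the knob, 3 mm wall, open below, about 120 g; it stands on the balance's deck round the step, over the pan, with about 2 mm play. Origin: centre of its lower rim, z up through the knob.
- cover_knob (a point): grip point on the axis of the cover's black knob, 46 mm above the cover's lower rim; the knob is a round stem of 21 mm diameter (24 mm at its head) from 30 to 58 mm above the rim
- weight_200: the largest weight: silver steel, 200 g, round body 30 mm diameter with a narrower knob on top, 47 mm high in all, standing on the worktop left of the balance. Origin: centre of its underside, z up.
- weight_100: middle weight: brass, 24 mm diameter, 38 mm high, upright on the worktop, to be left alone. Origin: centre of its underside.
- weight_50: smallest weight: silver steel, 18 mm diameter, 30 mm high, upright on the worktop, to be left alone. Origin: centre of its underside.
Mind the look-alikes: they are no part of the job. What is shaped like the weight_200 but pink, purple or turquoise is not meant.

How it is judged:
By the outcome, as a careful person would: the job done as asked, in the order asked, and still so for the second after the job is handed in, with the robot touching nothing.
It also fails if it takes over 67 s, if anything falls off the work surface, if the arm or the gripper's body presses on something with over 40 N, if the wrist force passes 120 N, or if a joint passes its speed limit or range.

## Working session

There is one attempt and no reset: what is moved stays moved. The work goes in short steps, Python scripts to look and compute and a tool call to move; the robot and the scene stay as the last step left them, time stands still between calls to the robot, and variables do not carry over. Pictures are saved under pics/ and viewed, about 8 in all and at most 12, crops included, and the job is handed in when it is done.

Besides the shell and the picture viewer there is one more tool, called after "Call:" as name(argument=value, ...) on one line, values as JSON. send_rows: Moves the arm, as the interface text tells. Its arguments: {"type":"object","properties":{"moves":{"type":"array","items":{"type":"array","items":{"type":"array","items":{"type":"number"}}}},"grip":{"type":"number"}},"required":["moves"]}

```bash
mkdir -p pics
cat > h.py <<'E'
from cell import env
import numpy as np, cv2
def ray(c,uv,T=None):
    T=c["T"] if T is None else T; K=np.array(c["mtx"]); T=np.array(T)
    p=np.linalg.inv(K)@[uv[0],uv[1],1]; d=T[:3,:3]@[p[0],-p[1],-p[2]]
    return T[:3,3],d/np.linalg.norm(d)
def onz(c,uv,z,T=None):
    o,d=ray(c,uv,T); return o+d*(z-o[2])/d[2]
def proj(c,P,T=None):
    T=np.array(c["T"] if T is None else T); q=np.linalg.inv(T)@np.r_[P,1]; k=np.array(c["mtx"])@[q[0],-q[1],-q[2]]; return k[:2]/k[2]
def tri(rs):
    A=sum(np.eye(3)-np.outer(d,d) for o,d in rs); b=sum((np.eye(3)-np.outer(d,d))@o for o,d in rs); return np.linalg.solve(A,b)
def tool():
    from scipy.spatial.transform import Rotation as R
    s=env.state(); T=np.eye(4); T[:3,:3]=R.from_euler('xyz',s["tcp_rot"]).as_matrix(); T[:3,3]=s["eef_pos"]; return T
def save(c,n): cv2.imwrite("pics/"+n,c["image"][:,:,::-1])
E
python3 - <<'E'
from h import *
np.set_printoptions(precision=1,suppress=True)
s=env.state(); print(s); print(tool())
C={}
for n in("scene","top"):
    c=env.read_camera(n);C[n]=c;save(c,n+".png");print(n,c.keys(),np.array(c["T"]))
    for th in("balance","pan_top","zero_key_top","power_key","cover","cover_knob","weight_200","weight_100","weight_50"):
        print(th,[(np.round(r["xy"]),round(r["confidence"],2)) for r in env.look_for(n,th)[:4]])
a,b=cv2.imread("pics/scene.png"),cv2.imread("pics/top.png")
cv2.imwrite("pics/both.png",np.vstack([a,b])[:, :])
E
```

```text
{'t': 0.0, 'joints': array([-1.3,  0.5,  1.6, -0. ,  1.1, -0.1]), 'qvel': array([-0.,  0., -0.,  0.,  0., -0.]), 'tau': array([ -0. , -61.3, -25.8,   0.1,   0. ,  -0. ]), 'eef_pos': array([ 229.3, -581.1,  222. ]), 'tcp_rot': array([-3.1,  0. , -1.2]), 'ft_force': array([ 0.3, -0.4,  0.6]), 'moment': array([-0.,  0., -0.]), 'opening': 0.9981625500837339}
[[   0.4   -0.9   -0.   229.3]
 [  -0.9   -0.4    0.  -581.1]
 [  -0.    -0.    -1.   222. ]
 [   0.     0.     0.     1. ]]
scene dict_keys(['image', 'mtx', 'T']) [[ -0.6   0.5  -0.6  34.3]
 [ -0.8  -0.4   0.5 542.5]
 [ -0.    0.8   0.7 668.8]
 [  0.    0.    0.    1. ]]
balance [(array([330., 241.]), 0.74)]
pan_top []
zero_key_top [(array([370., 212.]), 0.59)]
power_key [(array([327., 238.]), 0.47), (array([304., 195.]), 0.23)]
cover [(array([306., 192.]), 0.63)]
cover_knob [(array([304., 194.]), 0.56), (array([333., 228.]), 0.44)]
weight_200 [(array([245., 323.]), 0.84), (array([216., 360.]), 0.78), (array([201., 328.]), 0.68), (array([221., 295.]), 0.54)]
weight_100 [(array([245., 323.]), 0.84), (array([216., 360.]), 0.78), (arra
[... 275 characters left out ...]
0.    0.2   1.  976.9]
 [  0.    0.    0.    1. ]]
balance [(array([341., 219.]), 0.92)]
pan_top []
zero_key_top [(array([335., 176.]), 0.62), (array([374., 227.]), 0.54)]
power_key [(array([317., 234.]), 0.49)]
cover [(array([338., 174.]), 0.97)]
cover_knob [(array([338., 175.]), 0.88), (array([372., 228.]), 0.61)]
weight_200 [(array([217., 250.]), 0.71), (array([256., 208.]), 0.53), (array([248., 248.]), 0.49), (array([188., 230.]), 0.48)]
weight_100 [(array([217., 250.]), 0.71), (array([256., 208.]), 0.53), (array([248., 248.]), 0.49), (array([188., 230.]), 0.48)]
weight_50 [(array([217., 250.]), 0.71), (array([256., 208.]), 0.53), (array([248., 248.]), 0.49), (array([188., 230.]), 0.48)]
```

View pics/scene.png

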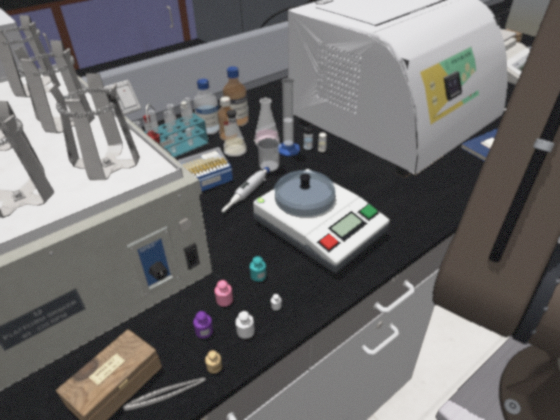

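View pics/top.png

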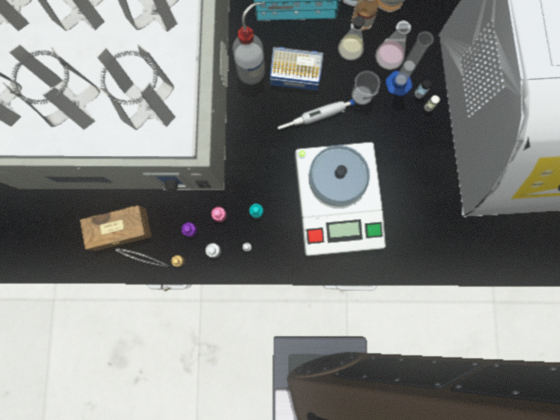

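The top view shows the balance with the cover knob at (341,172), the green key at (374,230) and the red key at (316,236). The silver 200 g weight is at (213,250), with purple, pink and turquoise look-alikes at (189,229), (218,213) and (256,211). Free worktop lies to the right of the balance, around (425,240).

Run:
```python
from h import *
np.set_printoptions(precision=1,suppress=True)
t=env.read_camera("top"); s=env.read_camera("scene")
print("knob",tri([ray(t,(341,171)),ray(s,(304,181))]), onz(t,(341,171.5),62+50),"cover low",[onz(t,np.array(r["xy"]),62+30) for r in env.look_for("top","cover")[:1]])
print("green",tri([ray(t,(374,230)),ray(s,(370,212))]),"red",tri([ray(t,(315.5,236)),ray(s,(327,241))]))
print("w200",onz(t,(212.5,250),35),tri([ray(t,(212.5,250)),ray(s,(245,322))]))
for n,p in dict(w50=(247,247),w100=(177,261),turq=(256,211),boxcorner=(464,215),box2=(450,130),edge=(430,284),balFR=(385,249),balFL=(305,254),balBR=(374,143),balBL=(296,149),c=(425,240),vial=(432,103)).items(): print(n,onz(t,p,0 if 'w' not in n else 15),'z55',onz(t,p,50)[:2])
```

```text
knob [616.3  21.3 100.7] [611.5  22.2 112. ] cover low [array([609.1,  27.5,  92. ])]
green [495.3 -57.3  50.2] red [483.9  73.6  53.3]
w200 [451.4 298.1  35. ] [452.1 300.   22.3]
w50 [459.9 223.6  15. ] z55 [457.3 220.7]
w100 [427.6 380.4  15. ] z55 [426.2 371.8]
turq [544.7 205.4   0. ] z55 [536.8 202.3]
boxcorner [ 538.  -277.4    0. ] z55 [ 530.4 -255.7]
box2 [ 743.9 -256.7    0. ] z55 [ 725.8 -236.1]
edge [ 379.8 -190.7    0. ] z55 [ 380.3 -173.5]
balFR [458.2 -91.5   0. ] z55 [454.7 -79.4]
balFL [445.8  91.8   0. ] z55 [442.9  94.5]
balBR [710.6 -73.6   0. ] z55 [694.1 -62.4]
balBL [694.7 112.4   0. ] z55 [679.1 114.1]
c [ 479.4 -184.1    0. ] z55 [ 474.8 -167.3]
vial [ 812. -217.    0.] z55 [ 790.4 -198.5]
```

```bash
cat >> h.py <<'E'
def go(p,yaw=0,label=""):
    from scipy.spatial.transform import Rotation as R
    T=tool(); Rt=R.from_euler('xyz',[np.pi,0,yaw]).as_matrix()
    print(label,"row",np.round(np.r_[T[:3,:3].T@(np.array(p)-T[:3,3])/300, R.from_matrix(T[:3,:3].T@Rt).as_rotvec()/(np.pi/2)],3).tolist())
E
python3 - <<'E'
from h import *
go([430,-150,230],0,"wp")
w=env.read_camera("wrist"); print(np.round(w["mount"],2))
E
```

```text
wp row [-1.092, -1.15, -0.025, 0.0, -0.0, -0.761]
[[ 1.0000e+00  0.0000e+00  0.0000e+00 -2.0000e-02]
 [ 0.0000e+00 -9.7000e-01 -2.4000e-01 -6.6400e+01]
 [ 0.0000e+00  2.4000e-01 -9.7000e-01 -1.6174e+02]
 [ 0.0000e+00  0.0000e+00  0.0000e+00  1.0000e+00]]
```

Call:
send_rows(moves=[[[-0.15,-0.16,0,0,0,-0.1],[-0.3,-0.32,0,0,0,-0.2],[-0.45,-0.48,0,0,0,-0.3],[-0.6,-0.63,0,0,0,-0.4],[-0.75,-0.8,0,0,0,-0.5],[-0.9,-0.95,-0.02,0,0,-0.6],[-0.9,-0.95,-0.02,0,0,-0.7],[-0.9,-0.95,-0.02,0,0,-0.76],[-0.9,-0.95,-0.02,0,0,-0.76],[-0.9,-0.95,-0.02,0,0,-0.76],[-0.9,-0.95,-0.02,0,0,-0.76],[-0.9,-0.95,-0.02,0,0,-0.76]]])

```text
t: 2.2
eef_pos: [395.8, -225.1, 228.9]
tcp_rot: [3.141, -0.0, -0.0]
ft_force: [-0.2, -0.4, 0.2]
opening: 1.002
```

Run:
```python
from h import *
print(env.state()["t"],tool().round(2).tolist())
go([590,20,230],0,"near knob")
```

```text
2.2 [[1.0, -0.0, 0.0, 395.8], [-0.0, -1.0, -0.0, -225.09], [0.0, 0.0, -1.0, 228.88], [0.0, 0.0, 0.0, 1.0]]
near knob row [0.647, -0.817, -0.004, 0.0, -0.0, -0.0]
```

Call:
send_rows(moves=[[[0.08,-0.1,0,0,0,0],[0.16,-0.2,0,0,0,0],[0.24,-0.3,0,0,0,0],[0.32,-0.4,0,0,0,0],[0.4,-0.5,0,0,0,0],[0.48,-0.6,0,0,0,0],[0.57,-0.7,0,0,0,0],[0.65,-0.78,0,0,0,0],[0.65,-0.82,0,0,0,0],[0.65,-0.82,0,0,0,0],[0.65,-0.82,0,0,0,0]]])

```text
t: 3.12
eef_pos: [590.3, 19.2, 228.1]
tcp_rot: [3.141, 0.001, -0.002]
ft_force: [-0.8, -0.6, 0.6]
opening: 0.997
```

Run:
```python
from h import *
np.set_printoptions(precision=1,suppress=True)
T=tool(); w=env.read_camera("wrist"); save(w,"w1.png"); Tc=T@np.array(w["mount"])
for th,z in (("cover",85),("cover_knob",115),("zero_key",50),("power_key",50)):
    for r in env.outline_of("wrist",th)[:2]:
        print(th,r["confidence"],np.array(r["xy"]),onz(w,r["xy"],z,Tc))
print(T[:3,3])
```

```text
cover 0.8 [301.9 189.9] [610.9  28.2  85. ]
cover_knob 0.76 [304.4 188. ] [611.   35.5 115. ]
zero_key 0.84 [197.7 256.9] [499.6 -52.9  50. ]
power_key 0.88 [170.4 138.2] [479.9  75.   50. ]
[590.3  19.2 228.1]
```

View pics/w1.png

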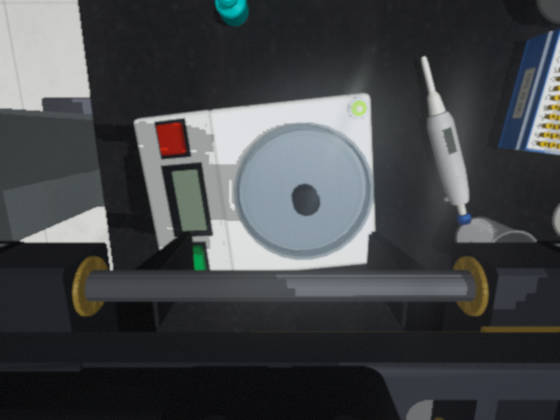

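The wrist view shows the cover disc at about (304,190) and the knob head at about (306,202), left of the jaws' centre line.

Run:
```python
from h import *
np.set_printoptions(precision=1,suppress=True)
T=tool(); w=env.read_camera("wrist"); Tc=T@np.array(w["mount"]); im=w["image"].astype(int)
roi=np.zeros(im.shape[:2],bool); roi[170:230,280:335]=1
m=((im.max(2)<75)&roi).astype(np.uint8); n,l,st,ce=cv2.connectedComponentsWithStats(m); print(st[1:],ce[1:])
for uv,z in (((306,202),120),((306,200),106),((304,190),92)): print(onz(w,uv,z,Tc))
r=env.outline_of("wrist","cover")[0]["region"]; c,_=cv2.findContours(r.astype(np.uint8),0,2); e=cv2.fitEllipse(max(c,key=len)); print(e,onz(w,e[0],77,Tc),onz(w,e[0],92,Tc))
t=env.read_camera("top"); r=env.outline_of("top","cover")
c,_=cv2.findContours(r[0]["region"].astype(np.uint8),0,2); e=cv2.fitEllipse(max(c,key=len)); print(e,onz(t,e[0],77))
```

```text
[[292 185  17  28 301]] [[299.7 197.3]]
[612.5  24.  120. ]
[613.6  22.6 106. ]
[612.7  29.   92. ]
((302.640625, 190.20272827148438), (136.61642456054688, 140.2426300048828), 76.03018188476562) [612.5  26.   77. ] [611.5  28.8  92. ]
((328.6431579589844, 174.79591369628906), (40.625362396240234, 55.267425537109375), 178.6536102294922) [613.   44.1  77. ]
```

Call:
send_rows(moves=[[[0.037,-0.02,0.08,0,0,0],[0.074,-0.02,0.16,0,0,0],[0.074,-0.02,0.24,0,0,0],[0.074,-0.02,0.3,0,0,0],[0.074,-0.02,0.35,0,0,0],[0.074,-0.02,0.39,0,0,0],[0.074,-0.02,0.405,0,0,0],[0.074,-0.02,0.413,0,0,0],[0.074,-0.02,0.413,0,0,0]]])

```text
t: 4.32
eef_pos: [613.1, 26.1, 104.9]
tcp_rot: [3.141, -0.0, -0.001]
ft_force: [0.1, 0.9, 0.2]
opening: 0.997
```

Call:
send_rows(moves=[[[0,0,0,0,0,0],[0,0,0,0,0,0],[0,0,0,0,0,0],[0,0,0,0,0,0],[0,0,0,0,0,0],[0,0,0,0,0,0],[0,0,0,0,0,0],[0,0,0,0,0,0],[0,0,0,0,0,0],[0,0,0,0,0,0]]], grip=1)

```text
t: 5.15
eef_pos: [613.0, 26.1, 104.7]
tcp_rot: [3.141, -0.0, -0.001]
ft_force: [0.1, 0.4, -1.0]
opening: 0.359
```

Call:
send_rows(moves=[[[0,0,0,0,0,0],[0,0,0,0,0,0],[0,0,0,0,0,0],[0,0,0,0,0,0],[0,0,0,0,0,0],[0,0,0,0,0,0]]])

```text
t: 5.65
eef_pos: [612.9, 26.1, 104.7]
tcp_rot: [3.142, 0.0, -0.001]
ft_force: [0.9, 0.8, -1.5]
opening: 0.231
```

Call:
send_rows(moves=[[[0,0,-0.02,0,0,0],[0,0,-0.05,0,0,0],[0,0,-0.09,0,0,0],[0,0,-0.14,0,0,0],[0,0,-0.19,0,0,0],[0,0,-0.24,0,0,0],[0,0,-0.28,0,0,0],[0,0,-0.3,0,0,0],[0,0,-0.3,0,0,0],[0,0,-0.3,0,0,0]]])

```text
t: 6.48
eef_pos: [612.8, 26.1, 195.1]
tcp_rot: [3.141, -0.001, -0.001]
ft_force: [0.6, 0.4, -2.2]
opening: 0.232
```

Run:
```python
from h import *
T=tool(); print(T.round(3)); go([478,-182,195],0)
w=env.read_camera("wrist"); save(w,"w2.png"); 
for n in ("scene",): save(env.read_camera(n),n+"2.png")
a=cv2.imread("pics/w2.png");b=cv2.imread("pics/scene2.png")[100:300,200:450]
b=cv2.resize(b,None,fx=1.0,fy=1.0); H=np.zeros((420,800,3),np.uint8); H[:,:560]=a; H[:200,560:800]=b[:,:240]; cv2.imwrite("pics/m2.png",H)
```

```text
[[ 1.00000e+00 -1.00000e-03  1.00000e-03  6.12844e+02]
 [-1.00000e-03 -1.00000e+00 -0.00000e+00  2.61200e+01]
 [ 1.00000e-03  0.00000e+00 -1.00000e+00  1.95075e+02]
 [ 0.00000e+00  0.00000e+00  0.00000e+00  1.00000e+00]]
 row [-0.449, 0.694, 0.0, 0.0, -0.0, -0.001]
```

View pics/m2.png

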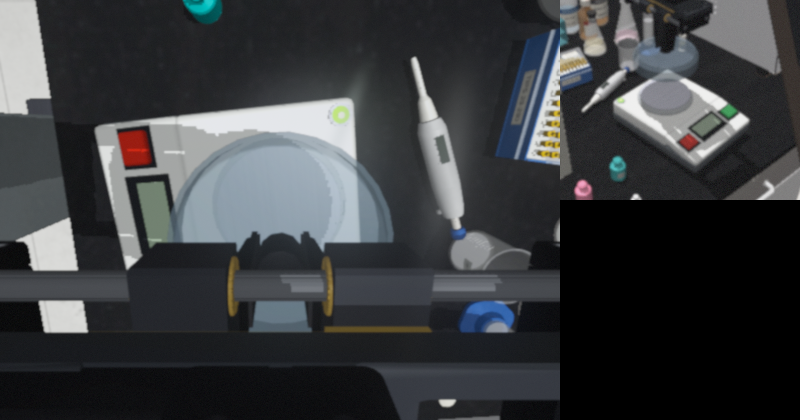

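The cover is held level, clear of the balance, and the pan is bare.

Call:
send_rows(moves=[[[-0.01,0.02,0,0,0,0],[-0.04,0.07,0,0,0,0],[-0.09,0.14,0,0,0,0],[-0.15,0.23,0,0,0,0],[-0.21,0.33,0,0,0,0],[-0.27,0.43,0,0,0,0],[-0.33,0.52,0,0,0,0],[-0.39,0.6,0,0,0,0],[-0.43,0.66,0,0,0,0],[-0.449,0.69,0,0,0,0],[-0.449,0.694,0,0,0,0],[-0.449,0.694,0,0,0,0]]])

```text
t: 7.58
eef_pos: [478.1, -182.1, 194.6]
tcp_rot: [-3.141, 0.0, -0.002]
ft_force: [0.1, -1.4, -2.7]
opening: 0.23
```

Call:
send_rows(moves=[[[0,0,0.02,0,0,0],[0,0,0.06,0,0,0],[0,0,0.12,0,0,0],[0,0,0.19,0,0,0],[0,0,0.26,0,0,0],[0,0,0.33,0,0,0],[0,0,0.39,0,0,0],[0,0,0.44,0,0,0],[0,0,0.47,0,0,0],[0,0,0.485,0,0,0],[0,0,0.49,0,0,0],[0,0,0.49,0,0,0]]])

```text
t: 8.58
eef_pos: [478.3, -181.6, 47.8]
tcp_rot: [3.141, -0.0, -0.001]
ft_force: [0.1, -0.2, -1.9]
opening: 0.226
```

Call:
send_rows(moves=[[[0,0,0.004,0,0,0],[0,0,0.008,0,0,0],[0,0,0.011,0,0,0],[0,0,0.013,0,0,0],[0,0,0.015,0,0,0],[0,0,0.016,0,0,0],[0,0,0.016,0,0,0]]])

```text
t: 9.17
eef_pos: [478.0, -182.0, 42.9]
tcp_rot: [3.141, -0.0, -0.001]
ft_force: [0.1, -0.1, -1.2]
opening: 0.229
```

Call:
send_rows(moves=[[[0,0,0.002,0,0,0],[0,0,0.004,0,0,0],[0,0,0.004,0,0,0]]])

```text
t: 9.42
eef_pos: [478.1, -182.0, 42.5]
tcp_rot: [3.141, -0.001, -0.001]
ft_force: [-2.7, 1.1, 11.1]
opening: 0.227
```

Call:
send_rows(moves=[[[0,0,0,0,0,0],[0,0,0,0,0,0],[0,0,0,0,0,0],[0,0,0,0,0,0],[0,0,0,0,0,0],[0,0,0,0,0,0],[0,0,-0.03,0,0,0],[0,0,-0.1,0,0,0],[0,0,-0.2,0,0,0],[0,0,-0.3,0,0,0],[0,0,-0.4,0,0,0],[0,0,-0.4,0,0,0]]], grip=-1)

```text
t: 10.42
eef_pos: [479.6, -182.7, 167.2]
tcp_rot: [3.138, -0.007, -0.001]
ft_force: [-0.3, 0.1, 0.7]
opening: 0.982
```

Call:
send_rows(moves=[[[0.01,-0.05,0,0,0,0],[0.03,-0.13,0,0,0,0],[0.05,-0.2,0,0,0,0],[0.05,-0.25,0,0,0,0],[0.05,-0.27,0,0,0,0],[0.05,-0.27,0,0,0,0],[0.05,-0.27,0,0,0,0],[0.05,-0.27,0,0,0,0]]], grip=1)

```text
t: 11.08
eef_pos: [493.1, -101.7, 161.8]
tcp_rot: [3.141, -0.0, -0.002]
ft_force: [-0.8, 0.6, -0.4]
opening: 0.496
```

Run:
```python
from h import *
np.set_printoptions(precision=1,suppress=True)
T=tool(); w=env.read_camera("wrist"); save(w,"w3.png"); Tc=T@np.array(w["mount"])
for th in ("zero_key","power_key"):
    for r in env.outline_of("wrist",th)[:2]:
        print(th,r["confidence"],np.array(r["xy"]),onz(w,r["xy"],50,Tc))
hsv=cv2.cvtColor(w["image"],cv2.COLOR_RGB2HSV)
for n,lo,hi in(("g",(50,120,40),(85,255,255)),("r",(0,150,60),(8,255,255))):
    m=cv2.inRange(hsv,lo,hi); k,l,st,ce=cv2.connectedComponentsWithStats(m)
    for i in range(1,k):
        if st[i,4]>80: print(n,st[i],ce[i],onz(w,ce[i],50,Tc), cv2.minAreaRect(np.argwhere(l==i)[:,::-1].astype(np.float32)))
t=env.read_camera("top"); r=env.outline_of("top","balance")[0]["region"].astype(np.uint8)
print(cv2.minAreaRect(np.argwhere(r)[:,::-1].astype(np.float32))); print(T[:3,3])
```

```text
zero_key 0.2 [281.7 145.5] [494.8 -49.9  50. ]
g [ 265  130   35   40 1193] [282.1 149.6] [495.1 -53.2  50. ] ((282.2012023925781, 149.81097412109375), (38.09888458251953, 32.24600601196289), 83.6598129272461)
((338.9423522949219, 198.89288330078125), (108.84492492675781, 82.51438903808594), 83.51692199707031)
[ 493.1 -101.7  161.8]
```

View pics/w3.png

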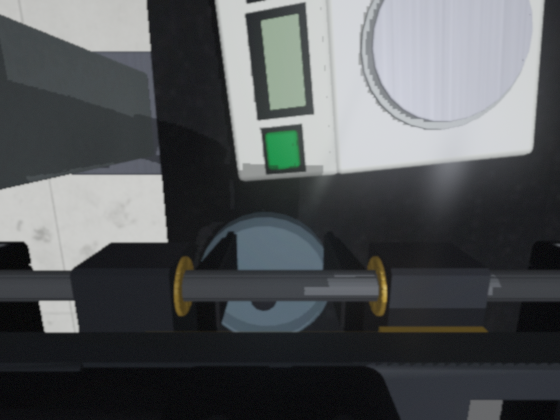

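The cover stands flat on the worktop at (265,275), knob up. The green key is at (282,150) and the bare pan is on the right.

Run:
```python
from h import *
from scipy.spatial.transform import Rotation as R
np.set_printoptions(precision=1,suppress=True)
T=tool(); w=env.read_camera("wrist"); Tc=T@np.array(w["mount"])
rs=[ray(w,(282.1,149.6),Tc)]
for n in("top","scene"):
    c=env.read_camera(n); hsv=cv2.cvtColor(c["image"],cv2.COLOR_RGB2HSV)
    m=cv2.inRange(hsv,(50,120,40),(85,255,255)); 
    r=slice(215,245),slice(355,390)
    if n=="scene": r=slice(198,225),slice(355,385)
    mm=np.zeros_like(m); mm[r]=m[r]; p=np.argwhere(mm)[:,::-1].mean(0); print(n,p,mm.sum()//255); rs.append(ray(c,p))
print(tri(rs),tri(rs[:2]),tri(rs[::2]))
P=tri(rs); n=np.array([-.207,-.023,.978])
X=P+26*n; print("approach TCP",X, (T[:3,:3].T@(X-T[:3,3])/300).round(3)); print(env.state()["opening"])
```

```text
top [373.7 229.7] 152
scene [368.8 211. ] 127
[495.3 -53.7  55.3] [494.8 -51.9  68.4] [494.7 -52.8  55.7]
approach TCP [490.  -54.3  80.7] [-0.  -0.2  0.3]
0.15708072276229051
```

Call:
send_rows(moves=[[[0,-0.05,0.03,0,0.04,-0.02],[-0.005,-0.11,0.08,0,0.08,-0.04],[-0.01,-0.15,0.14,0,0.12,-0.07],[-0.01,-0.159,0.2,0,0.134,-0.07],[-0.01,-0.159,0.25,0,0.134,-0.07],[-0.01,-0.159,0.268,0,0.134,-0.07],[-0.01,-0.159,0.268,0,0.134,-0.07],[-0.01,-0.159,0.268,0,0.134,-0.07]]])

```text
t: 12.15
eef_pos: [490.5, -53.5, 81.6]
tcp_rot: [3.13, -0.21, 0.11]
ft_force: [0.1, -0.2, -0.5]
opening: 0.004
```

Run:
```python
from h import *
np.set_printoptions(precision=3,suppress=True)
T=tool(); print(T, env.state()["opening"]); tip=T@[0,0,8,1]; print("tip",tip, "tip at z50 / 55",[(T@[0,0,8+(tip[2]-z)/-T[2,2],1])[:3] for z in(50,55)])
```

```text
[[  0.972   0.108   0.208 490.5  ]
 [  0.108  -0.994   0.011 -53.451]
 [  0.208   0.012  -0.978  81.561]
 [  0.      0.      0.      1.   ]] 0.004178326861436564
tip [492.167 -53.361  73.738   1.   ] tip at z50 / 55 [array([497.227, -53.089,  50.   ]), array([496.161, -53.146,  55.   ])]
```

Call:
send_rows(moves=[[[0,0,0.02,0,0,0],[0,0,0.04,0,0,0],[0,0,0.05,0,0,0],[0,0,0.057,0,0,0],[0,0,0.063,0,0,0],[0,0,0.063,0,0,0],[0,0,0.063,0,0,0]]])

```text
t: 12.73
eef_pos: [494.5, -53.2, 63.6]
tcp_rot: [3.129, -0.212, 0.11]
ft_force: [-2.5, -0.7, 12.1]
opening: 0.004
```

Run:
```python
from h import *
print(env.state()["eef_pos"],env.state()["ft_force"])
c=env.read_camera("scene"); a=cv2.resize(c["image"][150:270,240:400,::-1],None,fx=3.5,fy=3.5,interpolation=cv2.INTER_CUBIC); cv2.imwrite("pics/s3.png",a)
```

```text
[494.46440174 -53.21589682  63.60372955] [-2.54307849 -0.66860263 12.14148886]
```

View pics/s3.png

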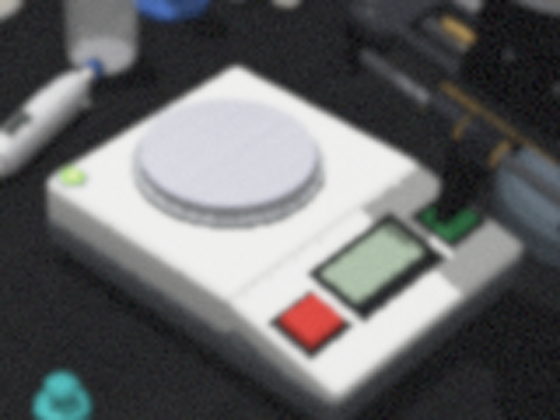

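The closed fingertips are on the green key, which looks sunk compared with the red one. The geometry puts the key's top at about z = 62, so it has bottomed. I'll press slightly harder to be sure, then retract.

Call:
send_rows(moves=[[[0,0,0.002,0,0,0],[0,0,0.002,0,0,0],[0,0,0.002,0,0,0]]])

```text
t: 13.03
eef_pos: [494.5, -53.2, 63.4]
tcp_rot: [3.129, -0.212, 0.111]
ft_force: [-5.8, -2.0, 21.2]
opening: 0.005
```

Call:
send_rows(moves=[[[0,0,-0.01,0,0,0],[0,0,-0.03,0,0,0],[0,0,-0.07,0,0,0],[0,0,-0.15,0,0,0],[0,0,-0.25,0,0,0],[0,0,-0.35,0,0,0],[0,0,-0.4,0,0,0],[0,0,-0.4,0,0,0]]], grip=-0.2)

```text
t: 13.7
eef_pos: [469.5, -54.6, 182.6]
tcp_rot: [3.128, -0.214, 0.111]
ft_force: [0.5, -0.1, -0.5]
opening: 0.507
```

Run:
```python
from h import *
np.set_printoptions(precision=1,suppress=True)
c=env.read_camera("scene"); a=cv2.resize(c["image"][150:270,240:400,::-1],None,fx=3.5,fy=3.5,interpolation=cv2.INTER_CUBIC); cv2.imwrite("pics/s4.png",a)
go([465,150,215],0,"mid"); go([451,275,200],0,"w200")
t=env.read_camera("top")
for n in ("weight_200",):
  for r in env.outline_of("top",n): print(r["confidence"],r["xy"],onz(t,r["xy"],24))
```

```text
mid row [0.083, -0.678, -0.107, 0.001, -0.136, 0.069]
w200 row [0.073, -1.098, -0.064, 0.001, -0.136, 0.069]
0.63 [250.0, 246.7] [460.  216.2  24. ]
0.63 [218.6, 211.7] [538.9 288.8  24. ]
0.62 [253.5, 207.1] [549.9 209.8  24. ]
0.6 [215.3, 250.5] [451.  293.6  24. ]
0.54 [186.0, 229.4] [498.1 361.1  24. ]
```

View pics/s4.png

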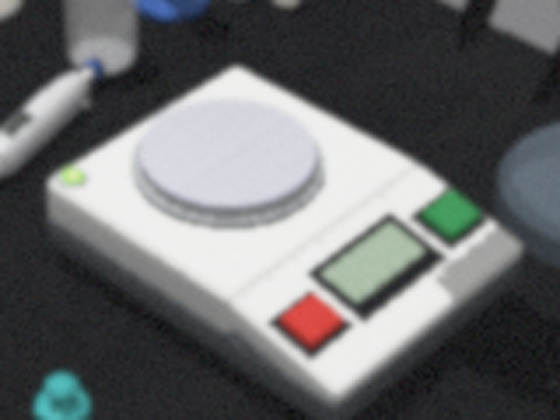

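The green key is back up at (452,213) and the red key was not touched. Next I go to the 200 g weight.

Call:
send_rows(moves=[[[0.01,-0.08,-0.03,0,-0.05,0.03],[0.02,-0.18,-0.06,0,-0.1,0.05],[0.03,-0.3,-0.06,0,-0.136,0.069],[0.04,-0.42,-0.06,0,-0.136,0.069],[0.05,-0.54,-0.06,0,-0.136,0.069],[0.06,-0.66,-0.06,0,-0.136,0.069],[0.065,-0.78,-0.06,0,-0.136,0.069],[0.07,-0.88,-0.06,0,-0.136,0.069],[0.07,-0.96,-0.06,0,-0.136,0.069],[0.07,-1,-0.06,0,-0.136,0.069],[0.07,-1,-0.06,0,-0.136,0.069],[0.07,-1,-0.06,0,-0.136,0.069]]])

```text
t: 14.85
eef_pos: [453.2, 245.7, 197.0]
tcp_rot: [3.14, 0.005, 0.002]
ft_force: [0.1, -1.2, -0.5]
opening: 0.601
```

Run:
```python
from h import *
np.set_printoptions(precision=1,suppress=True)
T=tool(); w=env.read_camera("wrist"); save(w,"w5.png"); Tc=T@np.array(w["mount"])
for r in env.outline_of("wrist","weight_200")[:6]:
    ys,xs=np.where(r["region"]); print(r["confidence"],np.array(r["xy"]),(xs.min(),xs.max(),ys.min(),ys.max()),onz(w,r["xy"],28,Tc), w["image"][r["region"]].mean(0))
print(T[:3,3],env.state()["joints"])
```

```text
0.89 [280.1 138.4] (np.int64(264), np.int64(293), np.int64(123), np.int64(153)) [452.6 301.1  28. ] [202.6 204.3 205.2]
0.86 [361.3 228.8] (np.int64(345), np.int64(379), np.int64(211), np.int64(245)) [537.6 208.6  28. ] [  9.3 134.2 134.5]
0.84 [328.9  79.8] (np.int64(310), np.int64(344), np.int64(61), np.int64(96)) [498.5 355.2  28. ] [116.7  60.5 147.1]
0.8 [252.   53.6] (np.int64(241), np.int64(267), np.int64(38), np.int64(68)) [426.5 378.   28. ] [178.3 158.9 112.1]
0.75 [357.7 149.2] (np.int64(342), np.int64(376), np.int64(134), np.int64(164)) [529.2 290.8  28. ] [187.1 123.7 149.7]
0.55 [283.2 206.4] (np.int64(279), np.int64(294), np.int64(199), np.int64(217)) [455.8 232.5  28. ] [137.8 139.2 139.2]
[453.2 245.7 197. ] [0.4 0.4 1.9 0.  0.9 0.4]
```

View pics/w5.png

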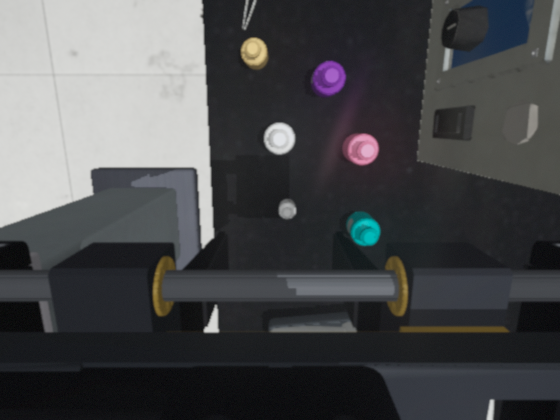

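The silver weight is at (280,138). Around it are brass at (254,53), purple (329,79), pink (361,149), turquoise (364,229) and the 50 g at (287,209).

Call:
send_rows(moves=[[[0,-0.08,0.02,0,0,0],[0,-0.15,0.08,0,0,0],[0,-0.183,0.16,0,0,0],[0,-0.183,0.25,0,0,0],[0,-0.183,0.34,0,0,0],[0,-0.183,0.42,0,0,0],[0,-0.183,0.49,0,0,0],[0,-0.183,0.54,0,0,0],[0,-0.183,0.58,0,0,0],[0,-0.183,0.6,0,0,0],[0,-0.183,0.612,0,0,0],[0,-0.183,0.615,0,0,0]]])

```text
t: 15.95
eef_pos: [453.2, 300.1, 13.4]
tcp_rot: [3.141, 0.003, -0.001]
ft_force: [-0.6, -0.1, 0.2]
opening: 0.597
```

Call:
send_rows(moves=[[[0,0,0,0,0,0],[0,0,0,0,0,0],[0,0,0,0,0,0],[0,0,0,0,0,0],[0,0,0,0,0,0],[0,0,0,0,0,0],[0,0,0,0,0,0],[0,0,0,0,0,0]]], grip=1)

```text
t: 16.62
eef_pos: [453.0, 300.8, 13.9]
tcp_rot: [3.141, 0.003, 0.0]
ft_force: [-1.8, -1.4, 5.3]
opening: 0.305
```

Call:
send_rows(moves=[[[0,0,0,0,0,0],[0,0,-0.01,0,0,0],[0,0,-0.04,0,0,0],[0,0,-0.1,0,0,0],[0,0,-0.18,0,0,0],[0,0,-0.28,0,0,0],[0,0,-0.38,0,0,0],[0,0,-0.46,0,0,0],[0,0,-0.5,0,0,0],[0,0,-0.51,0,0,0],[0,0,-0.51,0,0,0]]])

```text
t: 17.53
eef_pos: [453.4, 300.8, 167.5]
tcp_rot: [-3.141, 0.002, 0.0]
ft_force: [-0.4, 0.1, -1.5]
opening: 0.306
```

Run:
```python
from h import *
np.set_printoptions(precision=1,suppress=True)
go([596,-15,150],0,"viewpan"); go([612.5,25,150],0,"pan"); go([520,160,170],0,"mid"); print(env.state()["ft_force"])
T=tool(); w=env.read_camera("wrist"); save(w,"w6.png")
t=env.read_camera("top"); 
for r in env.look_for("top","balance")[:1]: print(r)
# pan fit from top view
im=t["image"]; g=cv2.cvtColor(im,cv2.COLOR_RGB2HSV); print(im[172,338],im[195,306],im[150,330])
r=[onz(t,p,76) for p in[(341,176)]]; print(r, proj(t,[612.5,25,76]))
cv2.imwrite("pics/t6.png",cv2.resize(im[130:270,270:410,::-1],None,fx=4,fy=4))
```

```text
viewpan row [0.475, 1.053, 0.057, -0.0, 0.001, 0.0]
pan row [0.53, 0.92, 0.057, -0.0, 0.001, 0.0]
mid row [0.222, 0.47, -0.009, -0.0, 0.001, 0.0]
[-0.4  0.1 -1.5]
{'xy': [339.3, 199.8], 'confidence': 0.73}
[233 236 244] [243 246 246] [239 243 244]
[array([610.7,  17.2,  76. ])] [337.4 175.2]
```

View pics/t6.png

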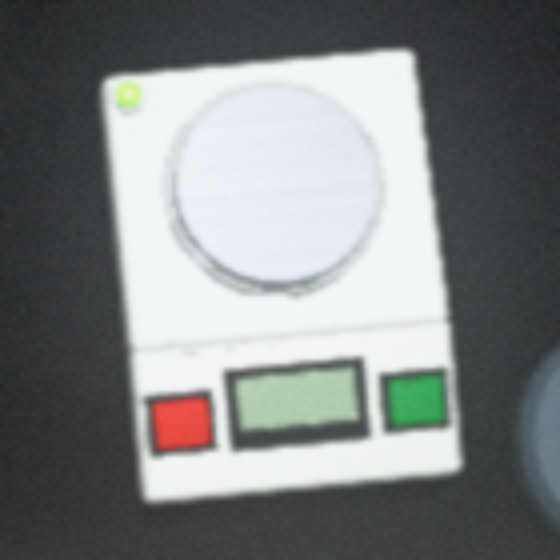

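Pan in the top crop: centre about (280,182), which is full-image (339.6,175.3). Next I cross-check against the earlier wrist image.

Run:
```python
from h import *
from scipy.spatial.transform import Rotation as R
np.set_printoptions(precision=1,suppress=True)
w=env.read_camera("wrist"); t=env.read_camera("top")
T=np.eye(4);T[:3,:3]=R.from_euler('xyz',[np.pi,0,-.002]).as_matrix();T[:3,3]=[493.1,-101.7,161.5]
Tc=T@np.array(w["mount"]); print(onz(w,(453,42),76,Tc), onz(t,(339.6,175.3),76))
for P in ([612.5,25,76],[612.5,21,76]):
    pts=np.array([proj(w,np.array(P)+[55*np.cos(a),55*np.sin(a),0],Tc) for a in np.linspace(0,2*np.pi,60)]); print(P,pts.min(0),pts.max(0))
im=cv2.imread("pics/w3.png"); 
im2=im.copy(); cv2.polylines(im2,[np.array([proj(w,np.array([612.5,22,76])+[55*np.cos(a),55*np.sin(a),0],Tc) for a in np.linspace(0,2*np.pi,90)]).astype(np.int32)],True,(0,0,255))
cv2.imwrite("pics/o.png",cv2.resize(im2[0:150,340:560],None,fx=3,fy=3))
```

```text
[612.4  21.1  76. ] [612.2  20.2  76. ]
[612.5, 25, 76] [373.2 -57.5] [535.5 119.1]
[612.5, 21, 76] [372.8 -50.3] [534.5 124.8]
```

View pics/o.png

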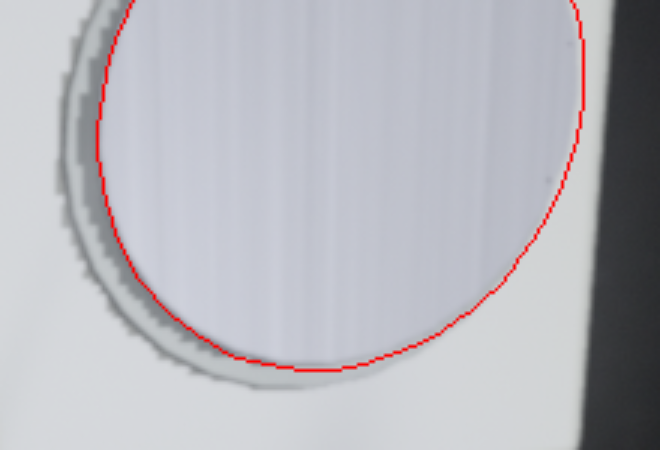

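The overlay fits: the pan's centre is (612.5, 22).

Call:
send_rows(moves=[[[0.02,0.03,0,0,0,0],[0.06,0.1,0,0,0,0],[0.12,0.2,0,0,0,0],[0.18,0.31,0,0,0,0],[0.24,0.42,0,0,0,0],[0.3,0.53,0,0,0,0],[0.36,0.64,0,0,0,0],[0.42,0.74,0,0,0,0],[0.47,0.83,0,0,0,0],[0.51,0.9,0,0,0,0],[0.53,0.929,0,0,0,0],[0.53,0.929,0,0,0,0]]])

```text
t: 18.78
eef_pos: [613.3, 19.7, 165.4]
tcp_rot: [3.141, 0.004, -0.002]
ft_force: [1.2, 0.9, -2.5]
opening: 0.309
```

Call:
send_rows(moves=[[[0,0,0,0,0,0],[0,0,0.03,0,0,0],[0,0,0.08,0,0,0],[0,0,0.13,0,0,0],[0,0,0.18,0,0,0],[0,0,0.21,0,0,0],[0,0,0.23,0,0,0],[0,0,0.24,0,0,0],[0,0,0.24,0,0,0]]])

```text
t: 19.53
eef_pos: [612.0, 22.6, 93.8]
tcp_rot: [3.141, 0.004, 0.001]
ft_force: [0.6, 0.8, -1.7]
opening: 0.31
```

Call:
send_rows(moves=[[[0,0,0.004,0,0,0],[0,0,0.008,0,0,0],[0,0,0.011,0,0,0],[0,0,0.014,0,0,0],[0,0,0.016,0,0,0],[0,0,0.018,0,0,0],[0,0,0.018,0,0,0],[0,0,0.018,0,0,0]]])

```text
t: 20.2
eef_pos: [612.3, 22.1, 88.9]
tcp_rot: [3.141, 0.003, 0.0]
ft_force: [-0.1, -0.5, -1.0]
opening: 0.306
```

Call:
send_rows(moves=[[[0,0,0.002,0,0,0],[0,0,0.004,0,0,0],[0,0,0.004,0,0,0]]])

```text
t: 20.45
eef_pos: [612.4, 22.1, 87.6]
tcp_rot: [3.141, 0.003, 0.0]
ft_force: [0.6, 0.4, -0.0]
opening: 0.302
```

The pan now carries the weight, so I release it.

Call:
send_rows(moves=[[[0,0,0,0,0,0],[0,0,0,0,0,0],[0,0,0,0,0,0],[0,0,0,0,0,0],[0,0,0,0,0,0],[0,0,0,0,0,0],[0,0,-0.03,0,0,0],[0,0,-0.1,0,0,0],[0,0,-0.2,0,0,0],[0,0,-0.3,0,0,0],[0,0,-0.36,0,0,0],[0,0,-0.38,0,0,0]]], grip=-0.2)

```text
t: 21.45
eef_pos: [613.6, 22.2, 205.5]
tcp_rot: [3.141, -0.002, 0.0]
ft_force: [-0.3, -0.3, -0.5]
opening: 0.602
```

Call:
send_rows(moves=[[[-0.03,0.05,0,0,0,0],[-0.08,0.1,0,0,0,0],[-0.14,0.18,0,0,0,0],[-0.2,0.27,0,0,0,0],[-0.25,0.35,0,0,0,0],[-0.3,0.4,0,0,0,0],[-0.3,0.4,0,0,0,0]]])

```text
t: 22.03
eef_pos: [520.3, -99.9, 201.5]
tcp_rot: [3.141, 0.005, -0.002]
ft_force: [0.1, 0.2, 0.2]
opening: 0.6
```

Run:
```python
from h import *
np.set_printoptions(precision=1,suppress=True)
a=env.read_camera("top")["image"][130:290,160:480,::-1]; b=env.read_camera("scene")["image"][140:380,180:420,::-1]
H=np.zeros((560,800,3),np.uint8); H[:280,:560]=cv2.resize(a,(560,280)); H[280:,:280]=cv2.resize(b,(280,280)); 
T=tool(); w=env.read_camera("wrist"); H[280:,290:663]=cv2.resize(w["image"][:,:,::-1],(373,280)); cv2.imwrite("pics/end.png",H)
t=env.read_camera("top"); print("expected top",proj(t,[612.5,22,121]),proj(t,[612.5,22,74]))
for r in env.outline_of("wrist","weight_200")[:5]: print(r["confidence"],r["xy"],onz(w,r["xy"],100,T@np.array(w["mount"])),w["image"][r["region"]].mean(0))
print(env.state()["eef_pos"],env.state()["t"])
```

```text
expected top [341.7 170. ] [338.7 175.4]
0.97 [399.1, 53.5] [610.2  20.7 100. ] [165.8 167.4 169.6]
[523.1 -97.2 201.7] 22.2833
```

View pics/end.png

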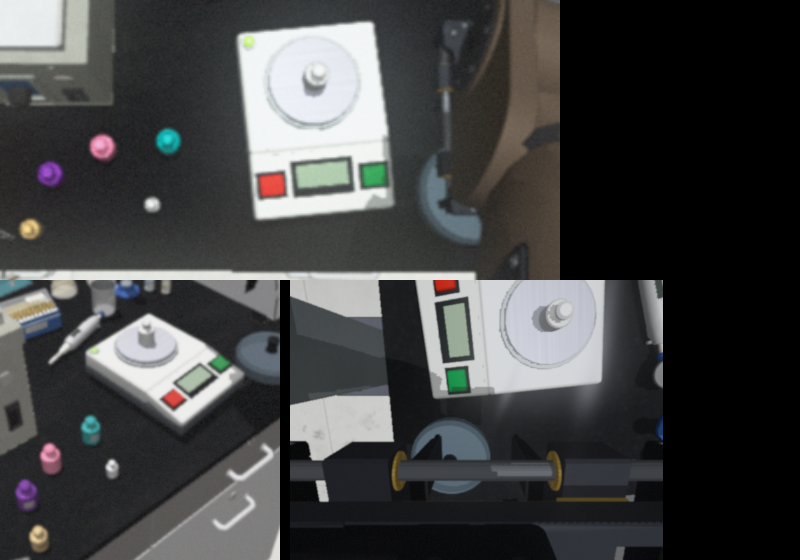

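The 200 g weight stands upright in the middle of the pan, and the cover is on the worktop, knob up. Both keys are up, and the brass and 50 g weights haven't moved. The arm is clear at z ≈ 200.

```bash
python3 -c "
from cell import env
print(env.job_done())"
```

```text
the job is handed in; nothing more can be done
None
```

The balance check is done and handed in at about 22 s of the 67 s allowed; the hand-in reports no verdict.

- **Cover:** I lifted it off the pan and set it down knob up on the worktop to the right of the balance, at about (478, −182).
- **Zero key:** With the pan bare, I pressed the green key until it hit its stop, at about 21 N with no further travel. I then released it, and the next picture showed it back up.
- **Weight:** I set the 200 g weight down on the pan's centre at (612.5, 22) and let go only once the wrist force had dropped to about zero.

**Last checks:**
- The final pictures show the weight upright in the middle of the pan. The wrist camera put it within about 3 mm of centre.
- Both keys are up, the two smaller weights and the look-alikes are where they were, and the arm is touching nothing.
- **Disagreement:** camera estimates of the green key's height ranged from 50 to 68 mm, so I relied on the contact force and the balance's geometry instead. The key's travel itself could not be read directly.

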